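# Blank off the open pump valves

## Task

Three brass pump valves of different sizes stand on the shelf with their flanges open upwards. To keep grit out, pick out the three loose steel blanking plates (plain solid discs with a long hexagon nut in the middle) and lay each one down without dropping it, flat and centred, nut upwards, on the valve whose flange has the same diameter. Leave the open brass pump flange, the pressure gauge and the drain cock where they lie.

Things in the scene. Friction and masses are not known exactly. Their poses are not given: they have to be found in the camera images.
- blank_small: small blanking plate: loose round disc of 6 mm steel plate, 80 mm across, no holes, lying flat, with a steel hexagon nut welded upright on its middle as a grip: 24 mm across flats, 30 mm tall, its top 36 mm above the plate's underside. Origin: centre of the underside; z up; flats of the nut face +x, -x and every 60 degrees from there. About 0.29 kg.
- blank_medium: medium blanking plate: loose round disc of 6 mm steel plate, 100 mm across, no holes, lying flat, with a steel hexagon nut welded upright on its middle as a grip: 24 mm across flats, 30 mm tall, its top 36 mm above the plate's underside. Origin: centre of the underside; z up; flats of the nut face +x, -x and every 60 degrees from there. About 0.42 kg.
- blank_large: large blanking plate: loose round disc of 6 mm steel plate, 120 mm across, no holes, lying flat, with a steel hexagon nut welded upright on its middle as a grip: 24 mm across flats, 30 mm tall, its top 36 mm above the plate's underside. Origin: centre of the underside; z up; flats of the nut face +x, -x and every 60 degrees from there. About 0.58 kg.
- valve_small: small brass pump valve, fixed, standing on its hexagon end: round flange on top 80 mm across, 14 mm thick, flat upper face 76 mm above the shelf, open bore of 20 mm, four bolt holes. A stem with a black T-handle sticks out below the flange along +x to 56 mm from the bore axis, 29 to 51 mm above the shelf. Origin: on the bore axis at shelf level; z up.
- valve_medium: medium brass pump valve, fixed, standing on its hexagon end: round flange on top 100 mm across, 14 mm thick, flat upper face 84 mm above the shelf, open bore of 28 mm, four bolt holes. A stem with a black T-handle sticks out below the flange along +x to 66 mm from the bore axis, 29 to 51 mm above the shelf. Origin: on the bore axis at shelf level; z up.
- valve_large: large brass pump valve, fixed, standing on its hexagon end: round flange on top 120 mm across, 14 mm thick, flat upper face 92 mm above the shelf, open bore of 38 mm, four bolt holes. A stem with a black T-handle sticks out below the flange along +x to 76 mm from the bore axis, 29 to 51 mm above the shelf. Origin: on the bore axis at shelf level; z up.
- pump_flange: loose cast brass pump flange lying flat, not to be moved: disc 100 mm across and 12 mm thick with a 52 mm hub rising to 30 mm, an open hole of 32 mm through its middle and four bolt holes. Origin: centre of the underside.
- gauge: loose steel pressure gauge lying on its back, not to be moved: round case 80 mm across and 37 mm high with a white dial and black pointer on top; its brass stem sticks out along its +x to 71 mm from the centre. Origin: centre of the underside.
- drain_cock: loose dark iron drain cock lying at the left edge of the work area, not to be moved: 94 mm long along its y, 28 mm wide, with a square spindle on top reaching 52 mm above the shelf. Origin: at shelf level, near the middle.

How it is judged:
By the outcome, as a careful person would: the job done as asked, in the order asked, and still so for the second after the job is handed in, with the robot touching nothing.
It also fails if it takes over 88 s, if anything falls off the work surface, if the arm or the gripper's body presses on something with over 40 N, if the wrist force passes 120 N, or if a joint passes its speed limit or range.

## Robot

A 6-joint arm with a two-finger parallel gripper is mounted at the origin on the work surface. World frame = base frame: x ahead of the robot, y to its left, z up, the work surface at z = 0. Lengths are in m, angles in rad, forces in N, time in s.
With the tool pointing down it reaches from about 0.35 to 0.975 m from the base axis. Payload 4.9 kg.
Tool frame: the origin (TCP) lies midway between the tips of the shut fingers; the grasp point (between the pads) lies 19 mm behind it; z points along the fingers, y is the line along which they close (so a half turn about z gives the same grasp; the last joint's range is limited). The gripper opens to 85 mm and grips with 20 to 120 N. Pads are 22 mm wide; open, the fingers measure 114 mm over their backs; the gripper's body (76 mm by 85 mm) begins 54 mm behind the grasp point. The pads swing forward as they close: fully open they stand 13 mm farther back than shut.
Start: joints at [-1.3, 0.053, 1.613, -0, 1.476, -0.119], TCP at [0.237, -0.578, 0.231] pointing down, gripper open.
Joint ranges: [-3.01, 3.01], [-1.01, 2.22], [0.06, 2.58], [-1.02, 4.17], [0.09, 2.62], [-3.14, 3.14]. Speed limits (rad/s): [2.57, 2.57, 3.14, 3.14, 3.14, 3.14].

## Interface

Orientations are given as a unit quaternion [w, x, y, z].
In Python, from plant import * gives the robot as it stands.
- The arm moves only by the tool jog_arm, never from a script. Its argument "targets" is a list of rows, each a list of 3 entries, a list of its own where there are three numbers: the shift along the tool's x, y, z in units of 25 mm (1.0 is 25 mm), then the turn, a rotation vector about the tool's x, y, z in units of 8 degrees (1.0 is 8 degrees), then the opening in per cent of the stroke, from 0 (shut) to 100 (fully open). A call has 1 to 8 rows; each row is the pose to reach, as a shift and turn from the pose commanded when the call began, along the tool's axes at that moment; what a row does not reach only later rows make up. A row lasts 1/8 s, in which the tool goes at most 62.5 mm and 10.7 degrees, less where a joint would pass 70% of its speed; a pose out of reach is approached as far as the arm can. A call with a gripper value outside its range is refused whole. The fingers move at their own pace and stop on an object; the grip force is fixed at half the most. Time passes only in rows, so rows that repeat a pose let the fingers close. It gives the time, the measured TCP pose, the force, the opening and the grip force at its end, in the units of the state.
- state(): the state, without advancing time (a new reading comes with each control period).
- grab_frame(name): name is "scene" or "top" or "wrist"; returns (picture, depth): 400x640x3 uint8, red, green, blue; 400x640 float32, m along the optical axis (not along the pixel's ray), 0 where there is no reading.
- camera_params(name): a dict with "fovy" (degrees; the focal length in pixels is half the picture's height over the tangent of half this angle, whatever the lens; pixels are square), "cx", "cy" (the principal point, pixels), "rvec" (rotation vector, rad) and "tvec" (3), from world to camera coordinates, as OpenCV has them; the wrist camera has in their place "hand_eye" (4x4, takes a point from camera to tool coordinates, whose origin is the TCP and whose axes are the flange's). Camera axes: x right, y down, z forward; pixel columns grow to the right and rows downward; lengths in m; the calibration is good to about 2 mm. A picture is of the moment at which its call begins: read the wrist's pose just before it. camera_params takes no time and is no camera call.
- job_done(): hands the job in; it is judged then, once.
The state is a dict: "time": time; "joint_pos": joint angles; "joint_vel": joint speeds; "joint_efforts": joint torques, N m; "tool_pos": TCP position; "tool_rot": TCP orientation; "contact_force": force on the tool from outside, world axes, zero at the start; "ft_torque": the same for the moment, N m; "gripper_width": opening from 0.0 (shut) to 1.0 (fully open); "grasp_force": force on a finger pad.
Only numpy, scipy, OpenCV 4.12 (cv2) and the standard library are available. Lean on these libraries where they do the work, as an engineer would, in place of code of your own. Each camera call takes 0.05 s, during which the arm holds its last target. There are 200 camera calls.

## Working session

There is one attempt and no reset: what is moved stays moved. The work goes in short steps, Python scripts to look and compute and a tool call to move; the robot and the scene stay as the last step left them, time stands still between calls to the robot, and variables do not carry over. Pictures are saved under pics/ and viewed, at most 14 in all, crops included, and the job is handed in when it is done.

Besides the shell and the picture viewer there is one more tool, called after ">>>" by a JSON object that holds its "fn" and its "kwargs". jog_arm: Moves the arm, as the interface text tells. Its arguments: {"type":"object","properties":{"targets":{"type":"array"}},"required":["targets"]}

```bash
mkdir -p pics; ls; cat > h.py <<'E'
from plant import *
import numpy as np, cv2
from scipy.spatial.transform import Rotation as R
def cam(n,st=None):
    p=camera_params(n); f=200/np.tan(np.radians(p['fovy'])/2)
    if 'hand_eye' in p:
        q=np.array(st['tool_rot']); T=np.eye(4); T[:3,:3]=R.from_quat(q[[1,2,3,0]]).as_matrix(); T[:3,3]=st['tool_pos']
        C=T@np.array(p['hand_eye'])
    else:
        Rm=R.from_rotvec(p['rvec']).as_matrix(); C=np.eye(4); C[:3,:3]=Rm.T; C[:3,3]=-Rm.T@np.array(p['tvec'])
    return f,p['cx'],p['cy'],C
def cloud(n):
    st=state(); im,d=grab_frame(n); f,cx,cy,C=cam(n,st)
    v,u=np.mgrid[:400,:640]; P=np.stack([(u-cx)/f*d,(v-cy)/f*d,d],-1)@C[:3,:3].T+C[:3,3]
    P[d==0]=np.nan
    return im,P
def save(im,name): cv2.imwrite('pics/'+name,im[...,::-1])
E
python3 - <<'E'
from h import *
im,P=cloud('top'); save(im,'top.png'); np.savez('top.npz',im=im,P=P)
im2,P2=cloud('scene'); save(im2,'scene.png'); np.savez('scene.npz',im=im2,P=P2)
for n in('top','scene','wrist'): print(camera_params(n))
print(state())
E
```

```text
pics
{'fovy': 53.7707571219703, 'cx': 318.8120797362634, 'cy': 198.33328694459885, 'rvec': array([ 2.15425058, -2.18591314,  0.10949298]), 'tvec': array([0.08054162, 0.53761776, 1.02537379])}
{'fovy': 50.69959448804006, 'cx': 322.5464106279333, 'cy': 203.6648865119968, 'rvec': array([ 0.8190473 ,  2.60434097, -1.03342942]), 'tvec': array([ 0.37303758, -0.24104608,  1.42841627])}
{'fovy': 63.4790036611632, 'cx': 317.6481731122408, 'cy': 199.66653847136715, 'hand_eye': array([[-5.26804222e-04, -9.65343088e-01, -2.60983612e-01,
         6.55172372e-02],
       [ 9.99999809e-01, -5.93177907e-04,  1.75551523e-04,
         9.59553934e-04],
       [-3.24277162e-04, -2.60983470e-01,  9.65343215e-01,
        -1.44265810e-01],
       [ 0.00000000e+00,  0.00000000e+00,  0.00000000e+00,
         1.00000000e+00]])}
{'time': 0.1, 'joint_pos': array([-1.30001302e+00,  5.33028389e-02,  1.61416336e+00,  3.08268553e-05,
        1.47598356e+00, -1.18997393e-01]), 'joint_vel': array([ 0.00015672, -0.00249873, -0.00382503, -0.00031095,  0.00195698,
       -0.00085741]), 'joint_efforts': array([ 5.04567925e-04, -3.94898272e+01, -3.71363711e+01, -1.21560338e-04,
        3.84450745e-03, -2.24290027e-07]), 'tool_pos': array([ 0.23734979, -0.57757199,  0.23017452]), 'tool_rot': array([-9.27044642e-04,  9.81068773e-01,  1.93657431e-01, -5.51044170e-05]), 'contact_force': array([ 0.14117143,  0.03390308, -0.00154828]), 'ft_torque': array([-0.0336148 ,  0.02214391,  0.01400791]), 'grasp_force': 0.0, 'gripper_width': 0.9960990073269445}
```

View pics/top.png

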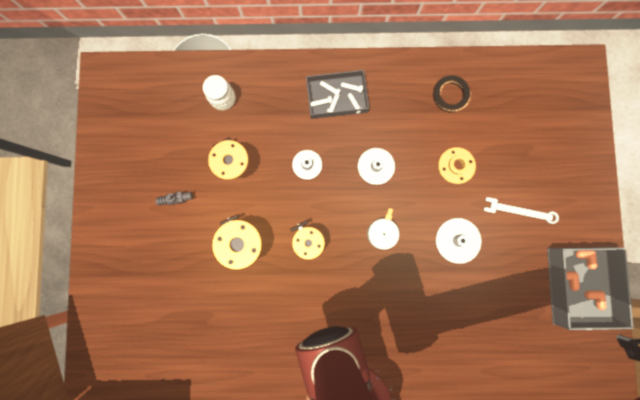

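View pics/scene.png

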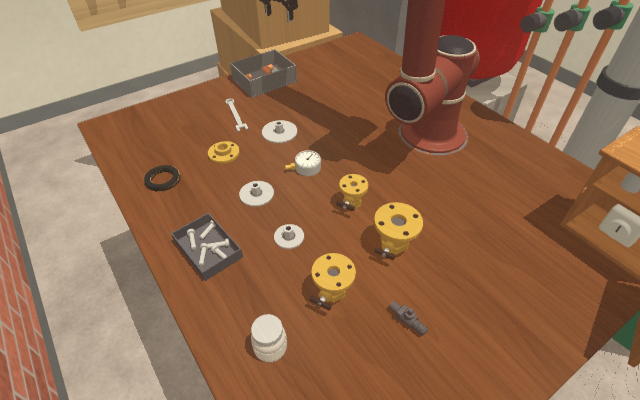

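The top view shows the plates at small (307,164), medium (376,166) and large (458,240). The valves are medium (228,160), large (237,244) and small (308,243). The gauge is at (384,234), the pump flange at (457,166) and the drain cock at (174,198). The scene view agrees with this layout.

```bash
python3 - <<'E'
from h import *
D=np.load('top.npz'); im,P=D['im'],D['P']
v,u=np.mgrid[:400,:640]
hsv=cv2.cvtColor(im,cv2.COLOR_RGB2HSV)
for n,(a,b),h in [('ps',(307,164),.006),('pm',(376,166),.006),('pl',(458,240),.006),('vm',(228,160),.084),('vl',(237,244),.092),('vs',(308,243),.076)]:
    z=P[...,2]; near=np.hypot(u-a,v-b)<32
    print(n,'z pct',np.nanpercentile(z[near&(np.hypot(u-a,v-b)<15)],[10,50,90]).round(4))
    if n[0]=='v': m=near&(z>h-.015)
    else: m=near&(hsv[...,1]<60)&(hsv[...,2]>90)
    m=m.astype(np.uint8)
    c=max(cv2.findContours(m,cv2.RETR_EXTERNAL,cv2.CHAIN_APPROX_NONE)[0],key=cv2.contourArea)
    e=cv2.fitEllipse(cv2.convexHull(c))
    # ray to plane z=h
    f,cx,cy,C=cam('top'); 
    def g(p,h): 
        r=C[:3,:3]@np.array([(p[0]-cx)/f,(p[1]-cy)/f,1]); return (C[:3,3]+r*(h-C[2,3])/r[2])
    w=g(e[0],h); k=(C[2,3]-h)/f
    print(n,np.round(e[0],1),'world',w.round(4),'diam',np.round(np.array(e[1])*k,4))
    if n[0]=='p':
        t=near&(z>.024); print('   nut top', np.nanmedian(P[t],0).round(4), t.sum())
E
```

```text
ps z pct [0.0019 0.0056 0.03  ]
ps [306.7 164.2] world [0.6355 0.1045 0.006 ] diam [0.0787 0.0797]
   nut top [0.6348 0.1055 0.0354] 74
pm z pct [0.0034 0.006  0.0321]
pm [376.  165.9] world [ 0.628  -0.0854  0.006 ] diam [0.0981 0.0999]
   nut top [ 0.6276 -0.0836  0.0359] 79
pl z pct [0.0038 0.0065 0.0343]
pl [458.2 240.3] world [ 0.4217 -0.3008  0.006 ] diam [0.1197 0.1243]
   nut top [ 0.4227 -0.2981  0.0363] 87
vm z pct [0.0721 0.0826 0.0852]
vm [227.7 159.7] world [0.6352 0.3034 0.084 ] diam [0.097  0.0989]
vl z pct [0.0783 0.0903 0.0932]
vl [236.4 244.5] world [0.4205 0.2782 0.092 ] diam [0.1191 0.1217]
vs z pct [0.0721 0.0754 0.0776]
vs [307.7 242.8] world [0.4218 0.1024 0.076 ] diam [0.0791 0.0798]
```

>>> {"fn": "jog_arm", "kwargs": {"targets": [[[11,-7.5,4],[0,0,2.8],50],[[11,-7.5,4],[0,0,2.8],50],[[11,-7.5,4],[0,0,2.8],50],[[11,-7.5,4],[0,0,2.8],50],[[11,-7.5,4],[0,0,2.8],50],[[11,-7.5,4],[0,0,2.8],50],[[11,-7.5,4],[0,0,2.8],50],[[11,-7.5,4],[0,0,2.8],50]]}}

```text
time: 1.1
tool_pos: [0.4204, -0.3006, 0.1314]
tool_rot: [0.0, 1.0, -0.001, -0.0]
contact_force: [0.8, 0.7, -0.1]
gripper_width: 0.5
grasp_force: 0.0
```

```bash
cat >> h.py <<'E'
def yaw(st):
    q=np.array(st['tool_rot']); M=R.from_quat(q[[1,2,3,0]]).as_matrix(); return np.degrees(np.arctan2(M[1,0],M[0,0])),M
def look(tag):
    st=state(); im,P=cloud('wrist'); f,cx,cy,C=cam('wrist',st); save(im,tag+'.png'); np.savez(tag+'.npz',im=im,P=P)
    z=P[...,2]; t=(z>.030)&(z<.045)&(np.hypot(P[...,0]-st['tool_pos'][0],P[...,1]-st['tool_pos'][1])<.05)
    c=np.nanmean(P[t],0); print('tcp',np.round(st['tool_pos'],4),'yaw',round(yaw(st)[0],2),'nut top pts',t.sum(),c.round(4))
    # outline of top face, metric: warp to world plane z=.036
    xy=P[t][:,:2]; h=cv2.convexHull((xy*1e5).astype(np.int32))[:,0]/1e5
    (bx,by),(w,hh),a=cv2.minAreaRect((h*1000).astype(np.float32)); print('hull minrect mm',round(bx,1),round(by,1),round(w,1),round(hh,1),'ang',round(a,1))
    ang=np.arange(0,180,1.); ww=[np.ptp(h@[np.cos(np.radians(k)),np.sin(np.radians(k))]) for k in ang]
    s=[ww[i]+ww[i+60]+ww[i+120] for i in range(60)]; k=int(np.argmin(s)); print('flat normal deg mod60',k,'width mm',round(s[k]/3*1000,1))
    hc=[(h@[np.cos(np.radians(k+60*j)),np.sin(np.radians(k+60*j))]) for j in (0,1,2)]
    A=np.array([[np.cos(np.radians(k+60*j)),np.sin(np.radians(k+60*j))] for j in (0,1,2)]); print('hex centre',np.linalg.lstsq(A,np.array([(x.max()+x.min())/2 for x in hc]),rcond=None)[0].round(4))
E
python3 - <<'E'
from h import *
look('w1')
E
```

```text
tcp [ 0.4204 -0.3006  0.1314] yaw -0.07 nut top pts 885 [ 0.4242 -0.3015  0.0375]
hull minrect mm 423.7 -301.6 26.8 23.9 ang 6.7
flat normal deg mod60 37 width mm 24.2
hex centre [ 0.4234 -0.3016]
```

View pics/w1.png

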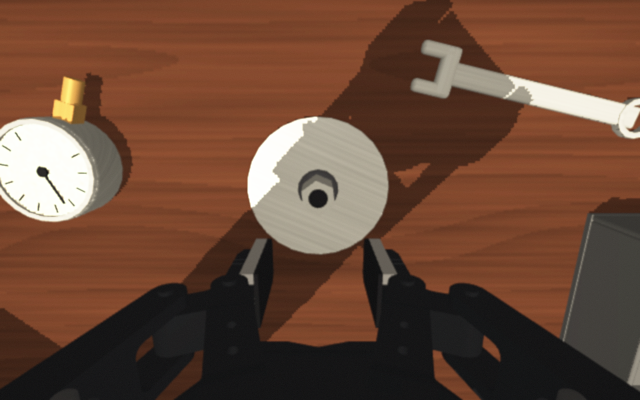

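The picture shows the large plate centred at about (318,186), with the nut between the fingers' lines. The gauge and spanner are clear of it.

>>> {"fn": "jog_arm", "kwargs": {"targets": [[[0.08,0.03,1.5],[0,0,-0.85],50],[[0.08,0.03,3],[0,0,-0.85],50],[[0.08,0.03,4.2],[0,0,-0.85],50],[[0.08,0.03,4.85],[0,0,-0.85],50],[[0.08,0.03,4.85],[0,0,-0.85],50],[[0.08,0.03,4.85],[0,0,-0.85],20],[[0.08,0.03,4.85],[0,0,-0.85],10],[[0.08,0.03,4.85],[0,0,-0.85],10]]}}

```text
time: 2.15
tool_pos: [0.4236, -0.302, 0.0118]
tool_rot: [0.001, 0.998, 0.059, 0.001]
contact_force: [-0.8, 0.4, 5.8]
gripper_width: 0.266
grasp_force: 61.6
```

>>> {"fn": "jog_arm", "kwargs": {"targets": [[[0,0,0],[0,0,0],10],[[0,0,0],[0,0,0],10],[[0,0,-1],[0,0,0],10],[[0,0,-2],[0,0,0],10],[[0,0,-4],[0,0,0],10],[[0,0,-6],[0,0,0],10],[[0,0,-7],[0,0,0],10],[[0,0,-7],[0,0,0],10]]}}

```text
time: 3.15
tool_pos: [0.4233, -0.3015, 0.1865]
tool_rot: [0.001, 0.998, 0.059, 0.001]
contact_force: [0.3, 0.3, -6.0]
gripper_width: 0.266
grasp_force: 60.6
```

```bash
cat >> h.py <<'E'
def held(tag):
    st=state(); im,P=cloud('wrist'); save(im,tag+'.png'); y,M=yaw(st); print('tcp',np.round(st['tool_pos'],4),'yaw',round(y,2),'w',st['gripper_width'],'g',st['grasp_force'])
    L=(P-st['tool_pos'])@M
    return im,P,L,st
E
python3 - <<'E'
from h import *
im,P,L,st=held('h1')
m=(L[...,2]>-.01)&(L[...,2]<.03)&(np.abs(L[...,1])<.08)&(np.abs(L[...,0])<.08)
print(m.sum(),np.nanpercentile(L[m],[1,50,99],axis=0).round(4))
E
```

```text
tcp [ 0.4233 -0.3015  0.1865] yaw 6.74 w 0.2655688510936855 g 60.59362253174186
29134 [[-0.052  -0.0553 -0.0059]
 [ 0.0201  0.0008  0.0043]
 [ 0.0572  0.0574  0.0057]]
```

View pics/h1.png

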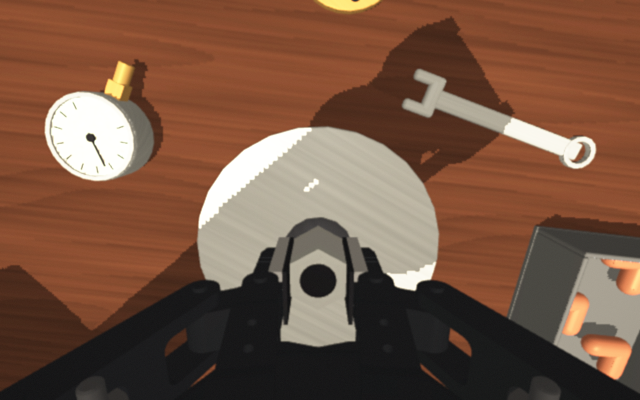

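The large plate is gripped by its nut and hanging level. Its rim spans about columns 198–438.

>>> {"fn": "jog_arm", "kwargs": {"targets": [[[0.1,-0.7,-0.3],[0,0,0],10],[[0.25,-2.3,-0.8],[0,0,0.2],10],[[0.5,-4.5,-1.3],[0,0,0.4],10],[[0.75,-6.9,-1.8],[0,0,0.6],10],[[1,-9.3,-2.2],[0,0,0.84],10],[[1.3,-11.7,-2.5],[0,0,0.84],10],[[1.5,-13.9,-2.5],[0,0,0.84],10],[[1.66,-15.1,-2.5],[0,0,0.84],10]]}}

```text
time: 4.2
tool_pos: [0.4176, 0.0819, 0.2455]
tool_rot: [-0.0, 1.0, 0.002, -0.002]
contact_force: [0.1, -1.4, -5.3]
gripper_width: 0.267
grasp_force: 60.7
```

>>> {"fn": "jog_arm", "kwargs": {"targets": [[[0,0,0],[0,0,0],10],[[0,0,0],[0,0,0],10]]}}

```text
time: 4.45
tool_pos: [0.4187, 0.0789, 0.2461]
tool_rot: [0.0, 1.0, 0.0, -0.001]
contact_force: [0.5, 0.0, -6.1]
gripper_width: 0.268
grasp_force: 60.9
```

```bash
cat >> h.py <<'E'
def circ(xy,r0=None):
    from scipy.optimize import least_squares
    h=cv2.convexHull((xy*1e5).astype(np.int32))[:,0]/1e5
    s=least_squares(lambda p:np.hypot(h[:,0]-p[0],h[:,1]-p[1])-p[2],[*h.mean(0),.05],loss='soft_l1',f_scale=.0005)
    return s.x
def plateoff(L,r):
    m=(L[...,2]>.000)&(L[...,2]<.008)&(np.hypot(L[...,0],L[...,1])<r+.015)
    m=m&(L[...,0]>-.005)
    # far-rim arc: for each angle bin, max radius
    q=L[m]; a=np.arctan2(q[:,1],q[:,0]); pts=[]
    for b in np.radians(np.arange(-85,86,5)):
        s=np.abs(a-b)<.03
        if s.sum()>3: pts.append(q[s][np.argmax(np.hypot(*q[s][:,:2].T))][:2])
    from scipy.optimize import least_squares
    pts=np.array(pts); s=least_squares(lambda p:np.hypot(pts[:,0]-p[0],pts[:,1]-p[1])-r,[0,0],loss='soft_l1',f_scale=.0005)
    print('plate off tool mm',(s.x*1e3).round(1),'z top',np.nanmedian(q[:,2]).round(4),'rms',np.sqrt((s.fun**2).mean()).round(4),len(pts))
def valves(P,im):
    hsv=cv2.cvtColor(im,cv2.COLOR_RGB2HSV)
    for n,c,h in [('vm',(.6352,.3034),.084),('vl',(.4205,.2782),.092),('vs',(.4218,.1024),.076)]:
        m=(np.abs(P[...,2]-h)<.008)&(np.hypot(P[...,0]-c[0],P[...,1]-c[1])<.075)&(hsv[...,1]>100)
        if m.sum()>200: print(n,circ(P[m][:,:2]).round(4),np.nanmedian(P[m][:,2]).round(4),m.sum())
E
python3 - <<'E'
from h import *
im,P,L,st=held('h2'); plateoff(L,.06); valves(P,im)
D=np.load('top.npz'); print('top');valves(D['P'],D['im'])
E
```

```text
tcp [0.4187 0.0789 0.2461] yaw 0.04 w 0.26824557779761293 g 60.87909878231585
plate off tool mm [-0.3  1. ] z top 0.0042 rms 0.0002 35
vl [0.4228 0.2779 0.0599] 0.0935 11448
top
vm [0.6363 0.3044 0.0494] 0.0829 388
vl [0.4208 0.2791 0.0594] 0.0907 217
```

View pics/h2.png

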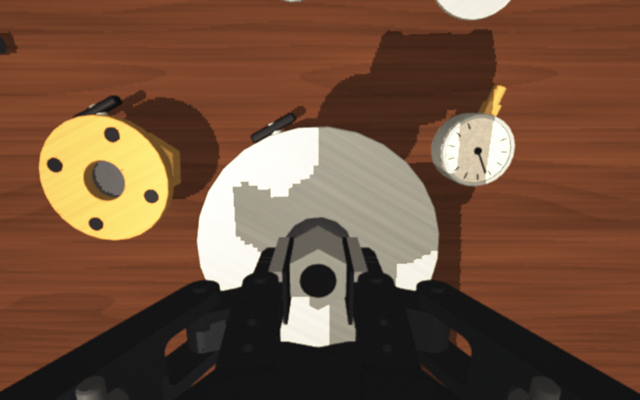

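The large plate is still level in the grip. The large valve's flange is at about (106,178) and free, and the gauge is at (474,149).

>>> {"fn": "jog_arm", "kwargs": {"targets": [[[0.05,-0.8,0],[0,0,0],10],[[0.1,-2.4,0],[0,0,0],10],[[0.16,-4.6,0.3],[0,0,0],10],[[0.16,-6.6,1],[0,0,0],10],[[0.16,-7.8,2.2],[0,0,0],10],[[0.16,-8,3.6],[0,0,0],10],[[0.16,-8,4.7],[0,0,0],10],[[0.16,-8,5.2],[0,0,0],10]]}}

```text
time: 5.5
tool_pos: [0.4226, 0.2774, 0.1151]
tool_rot: [0.001, 1.0, -0.001, -0.002]
contact_force: [0.8, -0.2, -5.2]
gripper_width: 0.265
grasp_force: 61.0
```

>>> {"fn": "jog_arm", "kwargs": {"targets": [[[0,0,0],[0,0,0],10],[[0,0,0],[0,0,0],10],[[0,0,0.15],[0,0,0],10],[[0,0,0.25],[0,0,0],10],[[0,0,0.3],[0,0,0],10],[[0,0,0.3],[0,0,0],10]]}}

```text
time: 6.25
tool_pos: [0.4234, 0.2788, 0.1099]
tool_rot: [0.0, 1.0, 0.0, -0.0]
contact_force: [-0.7, 0.1, -4.9]
gripper_width: 0.266
grasp_force: 61.2
```

Right on position. Lowering in small steps until contact.

>>> {"fn": "jog_arm", "kwargs": {"targets": [[[0,0,0.08],[0,0,0],10],[[0,0,0.16],[0,0,0],10],[[0,0,0.16],[0,0,0],10]]}}

```text
time: 6.62
tool_pos: [0.4233, 0.2787, 0.1057]
tool_rot: [0.0, 1.0, 0.0, -0.0]
contact_force: [-0.4, -0.0, -5.6]
gripper_width: 0.266
grasp_force: 61.2
```

>>> {"fn": "jog_arm", "kwargs": {"targets": [[[0,0,0.04],[0,0,0],10],[[0,0,0.06],[0,0,0],10],[[0,0,0.06],[0,0,0],10]]}}

```text
time: 7.0
tool_pos: [0.4235, 0.2788, 0.1045]
tool_rot: [0.0, 1.0, 0.0, -0.0]
contact_force: [-0.7, 0.6, -5.9]
gripper_width: 0.269
grasp_force: 61.2
```

>>> {"fn": "jog_arm", "kwargs": {"targets": [[[0,0,0.03],[0,0,0],10],[[0,0,0.05],[0,0,0],10],[[0,0,0.05],[0,0,0],10]]}}

```text
time: 7.38
tool_pos: [0.4236, 0.2789, 0.1038]
tool_rot: [0.0, 1.0, 0.0, 0.0]
contact_force: [-2.0, -0.2, -0.3]
gripper_width: 0.259
grasp_force: 61.7
```

>>> {"fn": "jog_arm", "kwargs": {"targets": [[[0,0,0.03],[0,0,0],10],[[0,0,0.04],[0,0,0],10],[[0,0,0.04],[0,0,0],10]]}}

```text
time: 7.75
tool_pos: [0.4236, 0.2789, 0.1038]
tool_rot: [0.0, 1.0, 0.0, -0.0]
contact_force: [-6.5, -2.9, 4.7]
gripper_width: 0.265
grasp_force: 62.7
```

Seated: TCP z 0.1038 is 0.092 plus 0.0118. Releasing and going up.

>>> {"fn": "jog_arm", "kwargs": {"targets": [[[0,0,-0.03],[0,0,0],30],[[0,0,-0.03],[0,0,0],45],[[0,0,-0.03],[0,0,0],50],[[0,0,-0.03],[0,0,0],50],[[0,0,-0.6],[0,0,0],50],[[0,0,-1.6],[0,0,0],50],[[0,0,-3.4],[0,0,0],50],[[0,0,-5],[0,0,0],50]]}}

```text
time: 8.75
tool_pos: [0.4237, 0.2789, 0.2299]
tool_rot: [-0.0, 1.0, 0.0, 0.001]
contact_force: [1.5, 1.0, -0.2]
gripper_width: 0.5
grasp_force: 0.0
```

```bash
python3 - <<'E'
from h import *
im,P,L,st=held('p1')
m=(np.abs(P[...,2]-.098)<.004)&(np.hypot(P[...,0]-.4233,P[...,1]-.2789)<.075)
print('plate',circ(P[m][:,:2]).round(4),np.nanpercentile(P[m][:,2],[5,50,95]).round(4)); valves(P,im)
E
```

```text
tcp [0.4237 0.2789 0.2299] yaw 0.02 w 0.5003963510588819 g 0.0
plate [0.424  0.278  0.0597] [0.0984 0.0996 0.1007]
vs [0.4237 0.1019 0.0397] 0.0774 5257
```

View pics/p1.png

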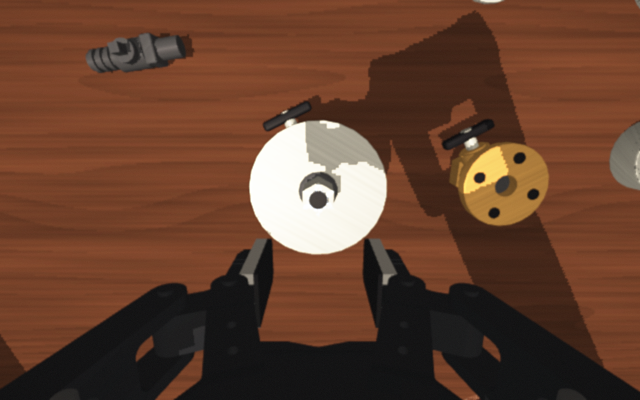

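The large plate lies flat on its valve, about 1 mm off centre. The small valve is at (505,184). Next is the small plate.

>>> {"fn": "jog_arm", "kwargs": {"targets": [[[1,0.8,0],[0,0,0],50],[[2.7,2.2,0.3],[0,0,0],50],[[4.5,3.7,1.1],[0,0,0],50],[[6.2,5.1,2.2],[0,0,0],50],[[7.7,6.3,3.2],[0,0,0],50],[[8.5,7,4],[0,0,0],50],[[8.5,7,4],[0,0,0],50],[[8.5,7,4],[0,0,0],50]]}}

```text
time: 9.8
tool_pos: [0.6361, 0.1044, 0.1284]
tool_rot: [-0.0, 1.0, 0.0, 0.0]
contact_force: [-0.1, 1.1, -0.7]
gripper_width: 0.499
grasp_force: 0.0
```

```bash
python3 - <<'E'
from h import *
look('w2')
D=np.load('w2.npz'); valves(D['P'],D['im'])
E
```

```text
tcp [0.6361 0.1044 0.1284] yaw 0.03 nut top pts 910 [0.6383 0.1042 0.0375]
hull minrect mm 637.4 104.1 27.3 24.0 ang 9.0
flat normal deg mod60 40 width mm 24.3
hex centre [0.6374 0.1042]
vm [0.639  0.3022 0.0495] 0.0854 9265
```

>>> {"fn": "jog_arm", "kwargs": {"targets": [[[0.05,-0.03,1.5],[0,0,-1.2],50],[[0.05,-0.03,3],[0,0,-1.2],50],[[0.05,-0.03,4.1],[0,0,-1.2],50],[[0.05,-0.03,4.73],[0,0,-1.2],50],[[0.05,-0.03,4.73],[0,0,-1.2],50],[[0.05,-0.03,4.73],[0,0,-1.2],20],[[0.05,-0.03,4.73],[0,0,-1.2],10],[[0.05,-0.03,4.73],[0,0,-1.2],10]]}}

```text
time: 10.85
tool_pos: [0.6388, 0.105, 0.0113]
tool_rot: [-0.0, 0.996, 0.084, 0.002]
contact_force: [-0.4, 1.6, 5.4]
gripper_width: 0.266
grasp_force: 60.8
```

>>> {"fn": "jog_arm", "kwargs": {"targets": [[[0,0,0],[0,0,0],10],[[0,0,0],[0,0,0],10]]}}

```text
time: 11.1
tool_pos: [0.6388, 0.105, 0.0113]
tool_rot: [-0.0, 0.996, 0.084, 0.002]
contact_force: [-2.2, 1.5, 6.3]
gripper_width: 0.267
grasp_force: 60.8
```

>>> {"fn": "jog_arm", "kwargs": {"targets": [[[0,0,-0.6],[0,0,0],10],[[0,0,-2],[0,0,0],10],[[0,0,-4],[0,0,0],10],[[0,0,-6],[0,0,0.3],10],[[0,0,-7.5],[0,0,0.7],10],[[0,0,-8.2],[0,0,1.2],10],[[0,0,-8.2],[0,0,1.2],10],[[0,0,-8.2],[0,0,1.2],10]]}}

```text
time: 12.1
tool_pos: [0.6363, 0.1045, 0.2123]
tool_rot: [0.0, 1.0, 0.001, -0.001]
contact_force: [0.2, 0.9, -4.1]
gripper_width: 0.268
grasp_force: 59.6
```

```bash
python3 - <<'E'
from h import *
im,P,L,st=held('h3'); plateoff(L,.04); valves(P,im)
E
```

```text
tcp [0.6363 0.1045 0.2123] yaw 0.06 w 0.26782318143691636 g 59.5846903603524
plate off tool mm [-1.6  1. ] z top 0.0037 rms 0.0002 35
vm [0.6388 0.3033 0.0499] 0.0855 9825
```

>>> {"fn": "jog_arm", "kwargs": {"targets": [[[-0.8,0.06,0],[0,0,0],10],[[-2.4,0.06,0],[0,0,0],10],[[-4.6,0.06,0],[0,0,0],10],[[-6.8,0.06,0.6],[0,0,0],10],[[-8.1,0.06,1.8],[0,0,0],10],[[-8.45,0.06,3.2],[0,0,0],10],[[-8.45,0.06,4.2],[0,0,0],10],[[-8.45,0.06,4.55],[0,0,0],10]]}}

```text
time: 13.15
tool_pos: [0.4237, 0.1029, 0.0973]
tool_rot: [0.0, 1.0, 0.0, -0.003]
contact_force: [0.5, -0.1, -2.7]
gripper_width: 0.266
grasp_force: 59.6
```

>>> {"fn": "jog_arm", "kwargs": {"targets": [[[0,0,0],[0,0,0],10],[[0,0,0],[0,0,0],10],[[0,0,0.15],[0,0,0],10],[[0,0,0.28],[0,0,0],10],[[0,0,0.28],[0,0,0],10]]}}

```text
time: 13.78
tool_pos: [0.4258, 0.1031, 0.093]
tool_rot: [0.0, 1.0, 0.0, -0.0]
contact_force: [0.1, -0.6, -3.4]
gripper_width: 0.268
grasp_force: 59.6
```

>>> {"fn": "jog_arm", "kwargs": {"targets": [[[-0.03,0,0.1],[0,0,0],10],[[-0.03,0,0.16],[0,0,0],10],[[-0.03,0,0.2],[0,0,0],10],[[-0.03,0,0.2],[0,0,0],10]]}}

```text
time: 14.28
tool_pos: [0.4252, 0.1031, 0.0882]
tool_rot: [0.0, 1.0, 0.0, -0.0]
contact_force: [0.3, -0.1, -3.6]
gripper_width: 0.267
grasp_force: 59.6
```

>>> {"fn": "jog_arm", "kwargs": {"targets": [[[0,0,0.03],[0,0,0],10],[[0,0,0.06],[0,0,0],10],[[0,0,0.06],[0,0,0],10]]}}

```text
time: 14.65
tool_pos: [0.4254, 0.1031, 0.0873]
tool_rot: [0.0, 1.0, 0.0, -0.0]
contact_force: [-2.8, -0.1, 1.3]
gripper_width: 0.266
grasp_force: 60.2
```

Contact at the expected height. Releasing and going up.

>>> {"fn": "jog_arm", "kwargs": {"targets": [[[0,0,0],[0,0,0],30],[[0,0,0],[0,0,0],45],[[0,0,0],[0,0,0],50],[[0,0,0],[0,0,0],50],[[0,0,-0.6],[0,0,0],50],[[0,0,-1.6],[0,0,0],50],[[0,0,-3.4],[0,0,0],50],[[0,0,-5],[0,0,0],50]]}}

```text
time: 15.65
tool_pos: [0.4255, 0.1031, 0.2145]
tool_rot: [-0.0, 1.0, 0.0, 0.001]
contact_force: [0.8, 0.5, 0.7]
gripper_width: 0.504
grasp_force: 0.0
```

```bash
python3 - <<'E'
from h import *
im,P,L,st=held('p2')
m=(np.abs(P[...,2]-.0825)<.004)&(np.hypot(P[...,0]-.4237,P[...,1]-.1019)<.055)
print('plate',circ(P[m][:,:2]).round(4),np.nanpercentile(P[m][:,2],[5,50,95]).round(4))
E
```

```text
tcp [0.4255 0.1031 0.2145] yaw 0.02 w 0.5044049826371405 g 0.0
plate [0.4245 0.1021 0.0396] [0.0825 0.0836 0.085 ]
```

View pics/p2.png

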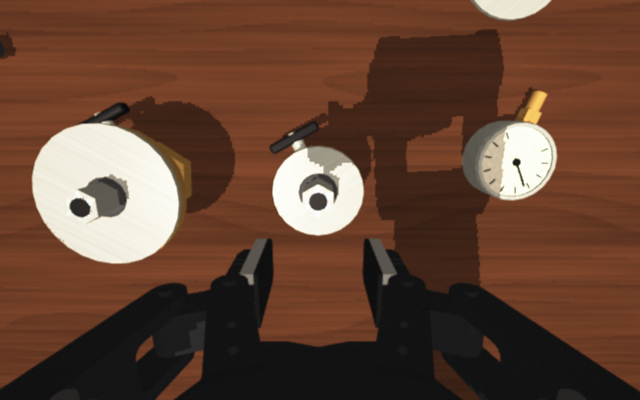

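The small plate lies flat and centred at (318,190), and the large plate is still in place at (110,193). Next is the medium plate.

>>> {"fn": "jog_arm", "kwargs": {"targets": [[[1,0.9,0],[0,0,0],50],[[2.6,2.4,0.3],[0,0,0],50],[[4.3,4,1],[0,0,0],50],[[6,5.5,2],[0,0,0],50],[[7.4,6.8,2.8],[0,0,0],50],[[8.2,7.55,3.4],[0,0,0],50],[[8.2,7.55,3.4],[0,0,0],50],[[8.2,7.55,3.4],[0,0,0],50]]}}

```text
time: 16.7
tool_pos: [0.6303, -0.0852, 0.1277]
tool_rot: [-0.0, 1.0, 0.0, 0.0]
contact_force: [-0.7, 0.3, 0.3]
gripper_width: 0.498
grasp_force: 0.0
```

```bash
python3 - <<'E'
from h import *
look('w3')
E
```

```text
tcp [ 0.6303 -0.0852  0.1277] yaw 0.03 nut top pts 912 [ 0.631  -0.0859  0.0375]
hull minrect mm 630.3 -85.9 27.2 24.0 ang 10.6
flat normal deg mod60 40 width mm 24.3
hex centre [ 0.6301 -0.0859]
```

>>> {"fn": "jog_arm", "kwargs": {"targets": [[[-0.03,0,1.5],[0,0,-1.28],50],[[-0.03,0,3],[0,0,-1.28],50],[[-0.03,0,4.1],[0,0,-1.28],50],[[-0.03,0,4.7],[0,0,-1.28],50],[[-0.03,0,4.7],[0,0,-1.28],50],[[-0.03,0,4.7],[0,0,-1.28],20],[[-0.03,0,4.7],[0,0,-1.28],10],[[-0.03,0,4.7],[0,0,-1.28],10]]}}

```text
time: 17.75
tool_pos: [0.6311, -0.0858, 0.0115]
tool_rot: [0.0, 0.996, 0.089, 0.002]
contact_force: [-1.4, 0.6, 6.0]
gripper_width: 0.272
grasp_force: 61.3
```

>>> {"fn": "jog_arm", "kwargs": {"targets": [[[0,0,0],[0,0,0],10],[[0,0,0],[0,0,0],10]]}}

```text
time: 18.0
tool_pos: [0.6311, -0.0858, 0.0115]
tool_rot: [0.0, 0.996, 0.089, 0.002]
contact_force: [-1.0, 0.9, 7.1]
gripper_width: 0.267
grasp_force: 61.3
```

>>> {"fn": "jog_arm", "kwargs": {"targets": [[[0,0,-0.6],[0,0,0],10],[[0,0,-2],[0,0,0],10],[[0,0,-4],[0,0,0],10],[[0,0,-6],[0,0,0.3],10],[[0,0,-7.5],[0,0,0.7],10],[[0,0,-8.2],[0,0,1.28],10],[[0,0,-8.2],[0,0,1.28],10],[[0,0,-8.2],[0,0,1.28],10]]}}

```text
time: 19.0
tool_pos: [0.6286, -0.0854, 0.2125]
tool_rot: [-0.0, 1.0, 0.001, -0.001]
contact_force: [-0.2, -0.1, -2.9]
gripper_width: 0.268
grasp_force: 60.0
```

```bash
python3 - <<'E'
from h import *
im,P,L,st=held('h4'); plateoff(L,.05)
E
```

```text
tcp [ 0.6286 -0.0854  0.2125] yaw 0.07 w 0.26751183873187984 g 59.976555202156305
plate off tool mm [-1.  1.] z top 0.004 rms 0.0002 35
```

>>> {"fn": "jog_arm", "kwargs": {"targets": [[[0,-0.7,0],[0,0,0],10],[[0.1,-2,0],[0,0,0],10],[[0.2,-3.8,0],[0,0,0],10],[[0.3,-5.6,0],[0,0,0],10],[[0.4,-7.2,0],[0,0,0],10],[[0.4,-8.2,0],[0,0,0],10],[[0.4,-8.2,0],[0,0,0],10],[[0.4,-8.2,0],[0,0,0],10]]}}

```text
time: 20.05
tool_pos: [0.6391, 0.1196, 0.2136]
tool_rot: [0.0, 1.0, 0.0, -0.001]
contact_force: [-0.6, -0.2, -4.4]
gripper_width: 0.265
grasp_force: 60.0
```

```bash
python3 - <<'E'
from h import *
im,P,L,st=held('h5'); plateoff(L,.05); valves(P,im)
E
```

```text
tcp [0.6391 0.1196 0.2136] yaw 0.05 w 0.2648355805325607 g 60.016677835956216
plate off tool mm [-1.  1.] z top 0.004 rms 0.0002 35
vm [0.6388 0.3033 0.0498] 0.0855 9607
```

>>> {"fn": "jog_arm", "kwargs": {"targets": [[[0,-0.8,0],[0,0,0],10],[[0,-2.4,0],[0,0,0],10],[[0,-4.4,0],[0,0,0],10],[[0,-6.2,0.5],[0,0,0],10],[[0,-7.2,1.7],[0,0,0],10],[[0,-7.38,3],[0,0,0],10],[[0,-7.38,3.9],[0,0,0],10],[[0,-7.38,4.25],[0,0,0],10]]}}

```text
time: 21.1
tool_pos: [0.6386, 0.3032, 0.1058]
tool_rot: [0.001, 1.0, -0.0, -0.002]
contact_force: [-0.1, 0.1, -3.6]
gripper_width: 0.267
grasp_force: 60.0
```

>>> {"fn": "jog_arm", "kwargs": {"targets": [[[0,0,0],[0,0,0],10],[[0,0,0],[0,0,0],10],[[0,0,0.15],[0,0,0],10],[[0,0,0.28],[0,0,0],10],[[0,0,0.28],[0,0,0],10]]}}

```text
time: 21.72
tool_pos: [0.6392, 0.3038, 0.1006]
tool_rot: [0.0, 1.0, 0.0, -0.0]
contact_force: [-0.1, 0.0, -4.2]
gripper_width: 0.263
grasp_force: 60.0
```

>>> {"fn": "jog_arm", "kwargs": {"targets": [[[0.02,-0.02,0.1],[0,0,0],10],[[0.02,-0.02,0.14],[0,0,0],10],[[0.02,-0.02,0.17],[0,0,0],10],[[0.02,-0.02,0.17],[0,0,0],10]]}}

```text
time: 22.22
tool_pos: [0.64, 0.3044, 0.0967]
tool_rot: [0.0, 1.0, 0.0, -0.0]
contact_force: [-0.0, -0.2, -3.1]
gripper_width: 0.264
grasp_force: 60.0
```

>>> {"fn": "jog_arm", "kwargs": {"targets": [[[0,0,0.03],[0,0,0],10],[[0,0,0.06],[0,0,0],10],[[0,0,0.06],[0,0,0],10]]}}

```text
time: 22.6
tool_pos: [0.6401, 0.3045, 0.0956]
tool_rot: [-0.0, 1.0, 0.0, 0.0]
contact_force: [0.2, -0.4, -1.6]
gripper_width: 0.266
grasp_force: 60.3
```

Just touching. A hair lower, release and go up.

>>> {"fn": "jog_arm", "kwargs": {"targets": [[[0,0,0.02],[0,0,0],10],[[0,0,0.03],[0,0,0],10],[[0,0,0.03],[0,0,0],10]]}}

```text
time: 22.98
tool_pos: [0.6401, 0.3045, 0.0955]
tool_rot: [0.0, 1.0, 0.0, 0.0]
contact_force: [-5.4, -2.3, 5.1]
gripper_width: 0.269
grasp_force: 60.9
```

>>> {"fn": "jog_arm", "kwargs": {"targets": [[[0,0,0],[0,0,0],30],[[0,0,0],[0,0,0],45],[[0,0,0],[0,0,0],50],[[0,0,0],[0,0,0],50],[[0,0,-0.6],[0,0,0],50],[[0,0,-1.6],[0,0,0],50],[[0,0,-3.4],[0,0,0],50],[[0,0,-5],[0,0,0],50]]}}

```text
time: 23.98
tool_pos: [0.6403, 0.3045, 0.2226]
tool_rot: [-0.0, 1.0, 0.0, 0.001]
contact_force: [0.3, 0.8, 0.1]
gripper_width: 0.499
grasp_force: 0.0
```

>>> {"fn": "jog_arm", "kwargs": {"targets": [[[-1,0,-1],[0,0,0],50],[[-2,0,-2],[0,0,0],50],[[-2,0,-2],[0,0,0],50],[[-2,0,-2],[0,0,0],50]]}}

```text
time: 24.48
tool_pos: [0.5902, 0.3043, 0.2694]
tool_rot: [0.0, 1.0, 0.0, 0.0]
contact_force: [-0.3, 0.5, -0.0]
gripper_width: 0.502
grasp_force: 0.0
```

```bash
python3 - <<'E'
from h import *
im,P,L,st=held('p3'); print(st['contact_force'])
m=(np.abs(P[...,2]-.0915)<.004)&(np.hypot(P[...,0]-.6388,P[...,1]-.3033)<.065)
print('plate',circ(P[m][:,:2]).round(4),np.nanpercentile(P[m][:,2],[5,50,95]).round(4))
save(grab_frame('scene')[0],'end.png')
E
```

```text
tcp [0.5902 0.3043 0.2694] yaw 0.01 w 0.501860583024218 g 0.0
[-0.28951689  0.50917729 -0.01501129]
plate [0.6396 0.3035 0.0496] [0.0904 0.0916 0.093 ]
```

View pics/end.png

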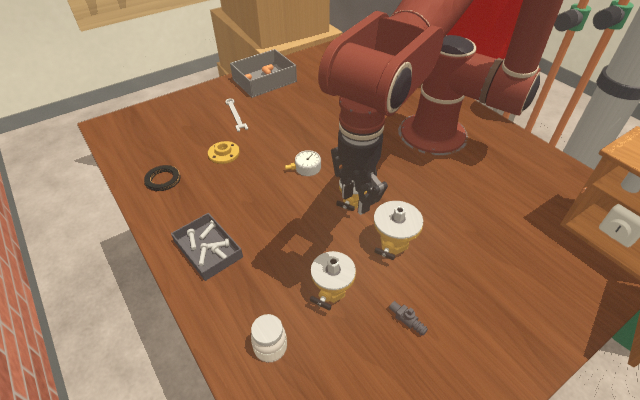

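The medium plate at (333,270) and the large plate at (398,219) are seated, and the small one is hidden behind the gripper. The pump flange (223,152), gauge (307,163) and drain cock (407,318) have not moved. The robot is clear of everything.

```bash
python3 -c "
from plant import *
print(job_done())"
```

```text
the job is handed in; nothing more can be done
None
```

All three blanking plates lie flat, nut upwards, on their matching valves, each within about 1 mm of centre by the wrist camera; the pump flange, gauge and drain cock were not touched, and the job was handed in at about 25 s.

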